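# Stack two filter discs on the shuttered lamp and hold its shutter open at the mark

### The job

Set up the small shuttered lamp for a reading: lay the wide disc flat and centred on the lamp's round stage, then lay the narrow disc flat and centred on top of the wide one. Only once both discs lie there and are let go, pull the spring-loaded shutter slide out by its upright grip until its pointer is in line with the mark on the index clip, and finish while still holding it there with the fingers (it springs back when let go). Leave the other things on the bench where they are.

Things in the scene. Friction and masses are not known exactly. Their poses are not given: they have to be found in the camera images.
- lamp: The shuttered bench lamp, fixed to the worktop: a grey housing 100 x 100 mm and 36 mm high, with a round metal stage 60 mm across and 4 mm high in the middle of its top. Origin: on the worktop under the middle of the stage; z up. From its -x side a bed 60 mm wide and 22 mm high runs out from 50 to 166 mm from the origin; the shutter slide moves along it, straight out in the lamp's -x direction. The lamp's yaw varies, so take its axes from its orientation.
- stage (a point): Centre of the top face of the lamp's round stage (40 mm above the worktop). Axes as the lamp's.
- grip_top (a point): Middle of the top end of the shutter slide's upright grip, 80 mm above the worktop; moves with the slide, axes as the lamp's. The grip is a black upright plate 12 mm thick along the lamp's x, 30 mm wide along its y, standing from 28 to 80 mm above the worktop. With the slide fully in, its middle is 100 mm from the lamp's origin, leaving 44 mm free between it and the housing (36 mm high). Between the fingers it can be pinched from above by its faces (12 mm) or edges (30 mm).
- pointer (a point): Tip of the small pointer fin at the foot of the shutter slide, on the lamp's +y side, level with the middle of the grip along the lamp's x; moves with the slide. Axes as the lamp's.
- mark (a point): The mark: dark line on a metal index clip (10 x 10 x 12 mm, top 34 mm above the worktop) fixed on the +y edge of the bed, 24 to 42 mm farther out than the pointer when the slide is fully in; a different distance each time. It does not stop the slide. Axes as the lamp's: pointer and mark are in line when they have the same position along the lamp's x.
- shutter (a joint): Travel of the shutter slide in m: 0 fully in (start), growing as it is pulled out along the lamp's -x, 0.055 at its end stop, beyond the mark. A spring pulls it in: 3.6 N at 0, growing 0.12 N per mm, so about 6.5 to 9 N at the mark. It goes back when let go.
- wide_disc_centre (a point): Centre of the wide filter disc: white plastic, 56 mm in diameter, 14 mm thick, 40 to 85 g, lying flat loose on the worktop; the point is half-way up its thickness (7 mm above its underside). Which of the two places each disc lies in varies.
- narrow_disc_centre (a point): Centre of the narrow filter disc: plain metal, 40 mm in diameter, 12 mm thick, 35 to 70 g, lying flat loose on the worktop; the point is half-way up its thickness (6 mm above its underside).
- petri_a: Bystander: clear lidded petri dish 60 mm across, 15 mm high (not one of the discs). Origin at its underside.
- oil_bottle: Bystander: small capped bottle 24 mm across, 57 mm high. Origin at its underside.
- tally_counter: Bystander: round hand tally counter, 54 x 52 x 21 mm, lying flat. Origin at its underside.
- lens_canister: Bystander: clear canister with black foot, 40 mm across, 59 mm high. Origin at its underside.
- slide_pack: Bystander: small carton 31 x 82 x 29 mm. Origin at its underside.

How it is judged:
On the way, in this order (a step that is already met when the one before it is completed fails the run):
1. the wide disc lies flat and centred on the stage, let go (horizontal distance between wide_disc_centre and stage below 0.007 m and z of wide_disc_centre in the frame of stage between 0.004 and 0.01 m and contact force between the fingers and wide_disc below 0.1 N and linear speed of wide_disc below 0.02 m/s), for 0.2 s.
2. the narrow disc lies flat and centred on the wide one, let go (all of step 1 and horizontal distance between narrow_disc_centre and wide_disc_centre below 0.007 m and z of narrow_disc_centre in the frame of wide_disc_centre between 0.01 and 0.016 m and contact force between the fingers and narrow_disc below 0.1 N and linear speed of narrow_disc below 0.02 m/s), for 0.2 s.
3. the shutter is held by the fingers with its pointer at the mark (horizontal distance between wide_disc_centre and stage below 0.007 m and z of wide_disc_centre in the frame of stage between 0.004 and 0.01 m and horizontal distance between narrow_disc_centre and wide_disc_centre below 0.007 m and z of narrow_disc_centre in the frame of wide_disc_centre between 0.01 and 0.016 m and x of pointer in the frame of mark between -0.004 and 0.004 m and value of joint shutter above 0.015 m and velocity of joint shutter between -0.01 and 0.01 m/s and contact force between the fingers and shutter above 2 N and contact force between shutter and wide_disc below 0.1 N and contact force between shutter and narrow_disc below 0.1 N), for 0.3 s.
At the end, for the whole second after the job is handed in: The wide disc lies flat on the stage within 7 mm of its centre, the narrow disc lies flat on it within 7 mm of its centre, both let go and at rest; the fingers hold the shutter (more than 2 N on it, nothing else jamming it), still, with its pointer within 4 mm of the mark along the slide (all of step 3 and contact force between the fingers and wide_disc below 0.1 N and linear speed of each of wide_disc, narrow_disc below 0.02 m/s and contact force between the fingers and narrow_disc below 0.1 N); the arm keeps its last pose, push and grip.
It fails at once if the shutter is pulled out before both discs are stacked, or the stack is upset while it is out (value of joint shutter above 0.008 m and not (horizontal distance between wide_disc_centre and stage below 0.007 m and z of wide_disc_centre in the frame of stage between 0.004 and 0.01 m and horizontal distance between narrow_disc_centre and wide_disc_centre below 0.007 m and z of narrow_disc_centre in the frame of wide_disc_centre between 0.01 and 0.016 m)).
It fails at once if a bystander (petri dish, small bottle, tally counter, canister or carton) is pushed away (over 30 mm) (distance of any of petri_a, oil_bottle, tally_counter, lens_canister, slide_pack from where it was at the start of the episode above 0.03 m).
It also fails if it takes over 58 s, if anything falls off the work surface, if the arm or the gripper's body presses on something with over 40 N, if the wrist force passes 120 N, or if a joint passes its speed limit or range.

### The arm

A 7-joint arm with a two-finger parallel gripper is mounted at the origin on a cart in front of the work surface, level with it; the furniture and walls round the work are solid. World frame = base frame: x ahead of the robot, y to its left, z up, the work surface at z = 0. Lengths are in m, angles in rad, forces in N, time in s.
With the tool pointing down it reaches from about 0.4 to 0.85 m from the base axis. Payload 10.4 kg.
Tool frame: the origin (TCP) lies between the finger pads; the fingertips stand 22 mm ahead of it and the grasp point (between the pads) lies 3 mm ahead of it (r.nose_length is the distance from the TCP to the fingertips, in m); z points along the fingers, y is the line along which they close (so a half turn about z gives the same grasp; the last joint's range is limited). The gripper opens to 87 mm and grips with 3 to 60 N. Pads are 19 mm wide; open, the fingers measure 117 mm over their backs; the gripper's body (75 mm by 190 mm) begins 51 mm behind the grasp point.
Start: joints at [-1.335, 0.332, -0.065, 1.46, 0.022, 1.35, -0.088], TCP at [0.16, 0.604, 0.245] pointing down, gripper open.
Joint ranges: [-2.6, 2.6], [-0.5, 2.12], [-1.47, 1.34], [0.16, 2.42], [-1.27, 4.41], [0.06, 2.06], [-2.6, 2.6]. Speed limits (rad/s): [2.22, 2.22, 2.79, 2.79, 3.14, 3.14, 3.14].

### API

Orientations are given as a unit quaternion [x, y, z, w].
In Python, from bench import readout, cams, r gives the robot as it stands. The module is installed in compiled form; this text tells all that it offers.
- The arm moves only by the tool step_arm, never from a script. Its argument "deltas" is a list that holds one entry, the list of rows, each a list of 7 numbers: the turn, a rotation vector about the tool's x, y, z in rad, then the shift along the tool's x, y, z in m, then the opening in per cent of the stroke, from 0 (shut) to 100 (fully open). A call has 1 to 20 rows; each row is the pose to reach, as a shift and turn from the pose commanded when the call began, along the tool's axes at that moment; what a row does not reach only later rows make up. A row lasts 1/8 s, in which the tool goes at most 62.5 mm and 10.7 degrees, less where a joint would pass 70% of its speed; a pose out of reach is approached as far as the arm can. A call with a gripper value outside its range is refused whole. The fingers move at their own pace and stop on an object; "squeeze" is the grip in N (left out, the last holds). Time passes only in rows, so rows that repeat a pose let the fingers close. It gives the time, the measured TCP pose, the force, the opening and the grip force at its end, in the units of the state.
- readout.read_state(): the state, without advancing time (a new reading comes with each control period).
- cams.camera(name): name is "scene" or "top" or "wrist"; returns a dict with "img" (480x640x3 uint8, red, green, blue), "fx", "fy", "cx", "cy" (pixels), "origin" and "rotation" of the camera in the world; the wrist camera has in their place "T_tool_cam" (4x4, takes a point from camera to tool coordinates, whose origin is the TCP and whose axes are the flange's). Camera axes: x right, y up, looking along -z (the intrinsics and any distortion apply to the point x, -y, -z); pixel columns grow to the right and rows downward; lengths in m; the calibration is good to about 2 mm. A picture is of the moment at which its call begins: read the wrist's pose just before it. There is no depth.
- r.close_job(): hands the job in; it is judged then, once.
The state is a dict: "time": time; "joint_positions": joint angles; "joint_vel": joint speeds; "joint_torque": joint torques, N m; "ee_pos": TCP position; "eef_rot": TCP orientation; "ft_force": force on the tool from outside, world axes, zero at the start; "torque": the same for the moment, N m; "width": finger opening in m; "grip_force": force on a finger pad.
Only numpy, scipy, OpenCV 4.12 (cv2) and the standard library are available. Lean on these libraries where they do the work, as an engineer would, in place of code of your own. Each camera call takes 0.05 s, during which the arm holds its last target. There are 200 camera calls.

## Working session

There is one attempt and no reset: what is moved stays moved. The work goes in short steps, Python scripts to look and compute and a tool call to move; the robot and the scene stay as the last step left them, time stands still between calls to the robot, and variables do not carry over. Pictures are saved under pics/ and viewed, at most 10 in all, crops included, and the job is handed in when it is done.

Besides the shell and the picture viewer there is one more tool, called after ">>>" by a JSON object that holds its "fn" and its "kwargs", one argument or row to a line. step_arm: Moves the arm, as the interface text tells. Its arguments: {"type":"object","properties":{"deltas":{"type":"array"},"squeeze":{"type":"number"}},"required":["deltas"]}

```bash
mkdir -p pics
cat > h.py <<'E'
import numpy as np, cv2
from scipy.spatial.transform import Rotation as R
from bench import readout, cams, r
def snap(name,f):
    s=readout.read_state(); c=cams.camera(name)
    cv2.imwrite('pics/'+f,c['img'][:,:,::-1])
    d={k:np.array(v).tolist() for k,v in c.items() if k!='img'}; d['p']=list(s['ee_pos']); d['q']=list(s['eef_rot'])
    import json; json.dump(d,open('pics/'+f+'.json','w')); return d
def w(f,u,v,z):
    import json; d=json.load(open('pics/'+f+'.json'))
    if 'origin' in d: o=np.array(d['origin']);M=np.array(d['rotation'])
    else:
        T=np.array(d['T_tool_cam']); Rt=R.from_quat(d['q']).as_matrix()
        o=np.array(d['p'])+Rt@T[:3,3]; M=Rt@T[:3,:3]
    dist=np.array(d.get('distortion',d.get('dist',[0,0,0,0,0])),float)
    K=np.array([[d['fx'],0,d['cx']],[0,d['fy'],d['cy']],[0,0,1.]])
    a=cv2.undistortPoints(np.array([[[u,v]]],float),K,dist)[0,0]
    ray=M@np.array([a[0],-a[1],-1]); return o+ray*(z-o[2])/ray[2]
def st():
    s=readout.read_state(); print({k:np.round(s[k],4).tolist() for k in ['time','ee_pos','eef_rot','ft_force','width','grip_force']}); return s
E
python3 - <<'E'
from h import *
st()
for n in ['top','scene','wrist']:
    d=snap(n,n+'0.png'); print(n,{k:(np.round(v,4).tolist()) for k,v in d.items()})
E
```

```text
{'time': 0.0, 'ee_pos': [0.1599, 0.6038, 0.2438], 'eef_rot': [0.129, 0.9916, -0.0007, -0.0], 'ft_force': [0.2188, 0.4308, -0.0404], 'width': 0.0869, 'grip_force': 0.0}
top {'fx': 561.2211, 'fy': 561.2211, 'cx': 318.1587, 'cy': 238.0552, 'origin': [0.2649, 0.1586, 1.1891], 'rotation': [-0.0681, 0.0737, 0.7449, -0.6596], 'p': [0.1599, 0.6038, 0.2438], 'q': [0.129, 0.9916, -0.0007, -0.0]}
scene {'fx': 473.2683, 'fy': 473.2683, 'cx': 314.2492, 'cy': 233.822, 'origin': [0.0076, 0.8831, 0.5189], 'rotation': [-0.1503, 0.511, 0.8082, -0.2513], 'p': [0.1598, 0.6039, 0.2438], 'q': [0.129, 0.9916, -0.0007, -0.0]}
wrist {'fx': 420.5152, 'fy': 420.5152, 'cx': 315.3744, 'cy': 238.3042, 'T_tool_cam': [[-0.0002, 0.9689, 0.2474, 0.0672], [1.0, 0.0002, -0.0003, 0.0008], [-0.0003, 0.2474, -0.9689, -0.1402], [0.0, 0.0, 0.0, 1.0]], 'p': [0.1599, 0.6039, 0.2438], 'q': [0.129, 0.9916, -0.0006, -0.0001]}
```

```bash
sed -i "s/M=np.array(d\['rotation'\])/M=R.from_quat(d['rotation']).as_matrix()/" h.py
```

```text
(no output)
```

View pics/top0.png

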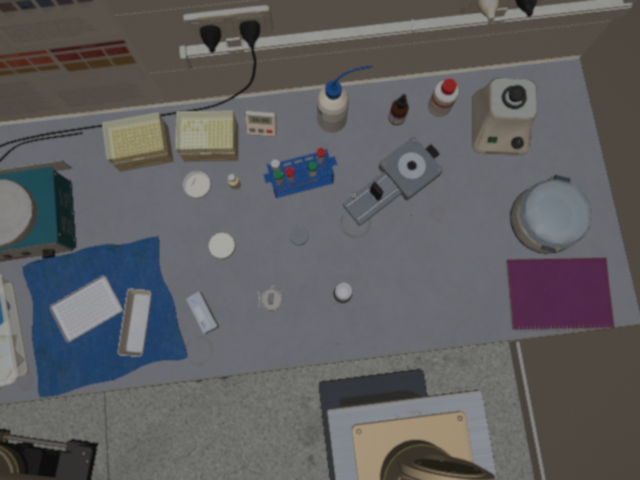

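View pics/scene0.png

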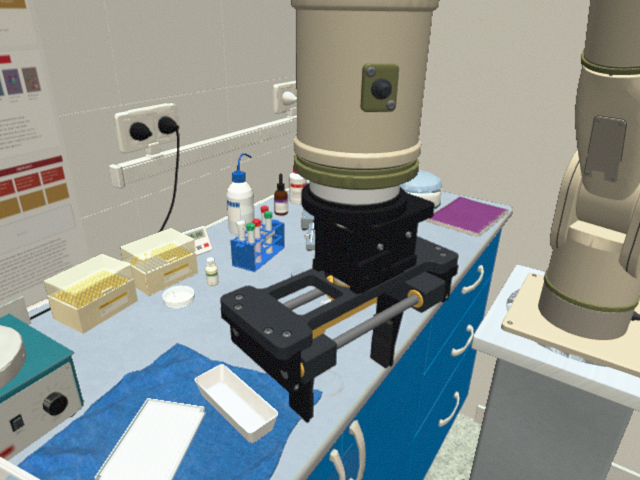

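Run:
```python
from h import *
i=cv2.imread('pics/top0.png'); a=i[130:320,170:450]
cv2.imwrite('pics/c1.png',cv2.convertScaleAbs(cv2.resize(a,(784,532),interpolation=cv2.INTER_CUBIC),alpha=1.5))
```

```text
(no output)
```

View pics/c1.png

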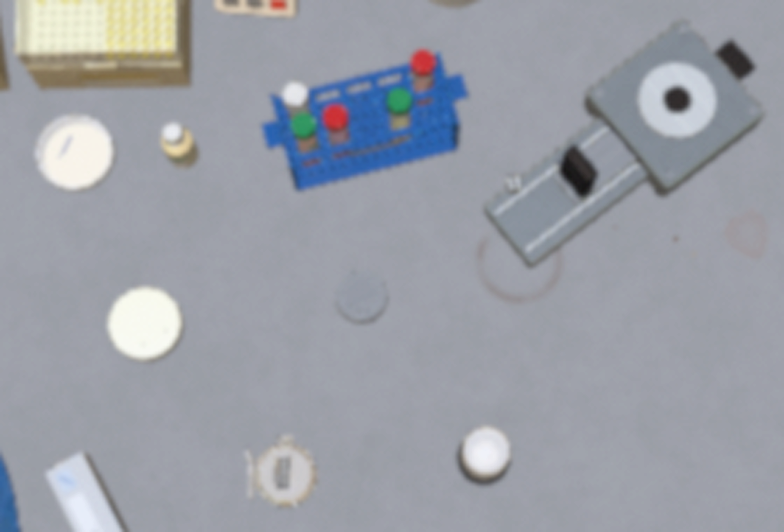

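The crop shows the wide disc at full-image (221.8, 245.4), the narrow disc at (298.9, 236.4), the stage at (411.8, 165.4), the grip top at (376, 191) and the clip at (353, 195). The petri dish is at (197, 184).

Run:
```python
from h import *
f='top0.png'
P=lambda x,y,z:w(f,170+x/2.8-.3,130+y/2.8-.3,z)
for n,a in dict(wide=(145,323,.014),narrow=(361,298,.012),stage=(677,99,.04),grip=(578,165,.08),clip=(514,184,.034),c1=(682,23,.036),c2=(762,112,.036),c3=(667,190,.036),c4=(590,100,.036),b1=(487,209,.022),b2=(530,265,.022),petri=(75,152,.015),pack=(80,490,.029),bottle=(175,133,.057),can=(487,450,.059),tally=(285,473,.02)).items(): print(n,P(*a).round(4))
st=P(677,99,.04);b=(P(487,209,.022)+P(530,265,.022))/2
d=st-b;print('yaw',np.arctan2(d[1],d[0]),np.hypot(*d[:2]))
s=readout.read_state();print(R.from_quat(s['eef_rot']).as_matrix().round(3))
```

```text
wide [0.513  0.3411 0.014 ]
narrow [0.5128 0.1756 0.012 ]
stage [ 0.6322 -0.0828  0.04  ]
grip [0.5781 0.0053 0.08  ]
clip [0.5821 0.0495 0.034 ]
c1 [ 0.6942 -0.097   0.036 ]
c2 [ 0.6152 -0.1467  0.036 ]
c3 [ 0.5628 -0.065   0.036 ]
c4 [ 0.6408 -0.0172  0.036 ]
b1 [0.5682 0.0715 0.022 ]
b2 [0.5206 0.0448 0.022 ]
petri [0.6545 0.3834 0.015 ]
pack [0.3909 0.3971 0.029 ]
bottle [0.6463 0.2994 0.057 ]
can [0.3808 0.0975 0.059 ]
tally [0.386  0.2466 0.02  ]
yaw -1.0138460628478705 0.16607293766922665
[[-0.967  0.256 -0.   ]
 [ 0.256  0.967 -0.001]
 [-0.    -0.001 -1.   ]]
```

```bash
cat >> h.py <<'E'
def go(x,y,z):
    s=readout.read_state(); return (R.from_quat(s['eef_rot']).as_matrix().T@(np.array([x,y,z])-s['ee_pos'])).round(4)
E
python3 -c "
from h import *
print(go(.513,.341,.16))"
```

```text
[-0.4086 -0.1637  0.0841]
```

>>> {"fn": "step_arm", "kwargs": {
  "deltas": [
    [[0,0,0,-0.409,-0.164,0.084,100],[0,0,0,-0.409,-0.164,0.084,100],[0,0,0,-0.409,-0.164,0.084,100],[0,0,0,-0.409,-0.164,0.084,100],[0,0,0,-0.409,-0.164,0.084,100],[0,0,0,-0.409,-0.164,0.084,100],[0,0,0,-0.409,-0.164,0.084,100],[0,0,0,-0.409,-0.164,0.084,100],[0,0,0,-0.409,-0.164,0.084,100],[0,0,0,-0.409,-0.164,0.084,100],[0,0,0,-0.409,-0.164,0.084,100]]
  ]
}}

```text
time: 1.52
ee_pos: [0.5122, 0.3426, 0.1609]
eef_rot: [0.128, 0.992, 0.0, -0.0]
ft_force: [0.3, 0.1, -0.0]
width: 0.0869
grip_force: 0.0
```

```bash
python3 -c "
from h import *
st();snap('wrist','w1.png')"
```

```text
{'time': 1.525, 'ee_pos': [0.5122, 0.3426, 0.1609], 'eef_rot': [0.1278, 0.9918, 0.0004, -0.0001], 'ft_force': [0.2943, 0.1494, -0.0072], 'width': 0.0869, 'grip_force': 0.0}
```

View pics/w1.png

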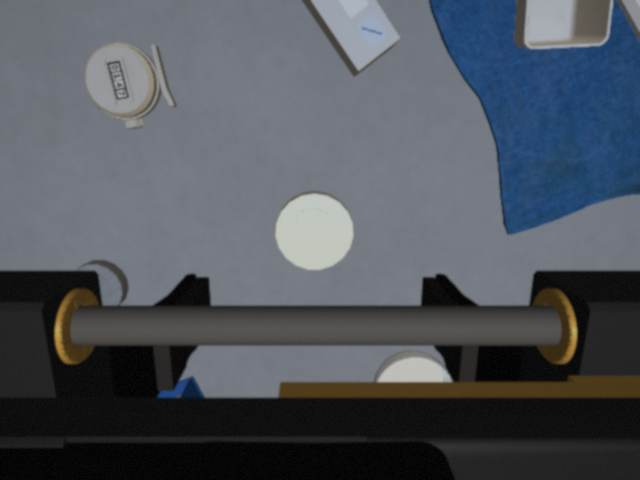

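The wide disc is centred at (314.5, 231.5), and the fingers straddle it.

```bash
python3 -c "
from h import *
p=w('w1.png',314.5,231.5,.014);print(p,go(p[0],p[1],.026))"
```

```text
[0.51340038 0.34269385 0.014     ] [-0.0009  0.0005  0.1348]
```

>>> {"fn": "step_arm", "kwargs": {
  "deltas": [
    [[0,0,0,-0.001,0,0.05,100],[0,0,0,-0.001,0,0.1,100],[0,0,0,-0.001,0,0.125,100],[0,0,0,-0.001,0,0.134,100],[0,0,0,-0.001,0,0.134,100],[0,0,0,-0.001,0,0.134,50],[0,0,0,-0.001,0,0.134,40],[0,0,0,-0.001,0,0.134,40],[0,0,0,-0.001,0,0.134,40],[0,0,0,-0.001,0,0.134,40],[0,0,0,-0.001,0,0.134,40],[0,0,0,-0.001,0,0.11,40],[0,0,0,-0.001,0,0.06,40],[0,0,0,-0.001,0,0.01,40],[0,0,0,-0.001,0,-0.02,40],[0,0,0,-0.001,0,-0.02,40]]
  ],
  "squeeze": 15
}}

```text
time: 3.58
ee_pos: [0.5154, 0.3414, 0.1831]
eef_rot: [0.129, 0.992, 0.002, 0.002]
ft_force: [0.3, -0.2, -1.8]
width: 0.0554
grip_force: 15.0
```

```bash
python3 -c "
from h import *
st();print(go(.6322,-.0828,.15))"
```

```text
{'time': 3.575, 'ee_pos': [0.5154, 0.3414, 0.1831], 'eef_rot': [0.1291, 0.9916, 0.0017, 0.0015], 'ft_force': [0.2564, -0.1621, -1.7742], 'width': 0.0554, 'grip_force': 14.9999}
[-0.2214 -0.3803  0.0323]
```

```bash
python3 -c "
from h import *
print(go(.6802,-.095,.22))"
```

```text
[-0.2712 -0.3796 -0.0376]
```

>>> {"fn": "step_arm", "kwargs": {
  "deltas": [
    [[0,0,0,-0.0,-0.04,-0.038,40],[0,0,0,-0.271,-0.38,-0.038,40],[0,0,0,-0.271,-0.38,-0.038,40],[0,0,0,-0.271,-0.38,-0.038,40],[0,0,0,-0.271,-0.38,-0.038,40],[0,0,0,-0.271,-0.38,-0.038,40],[0,0,0,-0.271,-0.38,-0.038,40],[0,0,0,-0.271,-0.38,-0.038,40],[0,0,0,-0.271,-0.38,-0.038,40],[0,0,0,-0.271,-0.38,-0.038,40],[0,0,0,-0.271,-0.38,-0.038,40],[0,0,0,-0.271,-0.38,-0.038,40]]
  ]
}}

```text
time: 5.08
ee_pos: [0.679, -0.0945, 0.2185]
eef_rot: [0.128, 0.992, 0.0, -0.0]
ft_force: [-0.1, 0.1, -1.2]
width: 0.0555
grip_force: 15.0
```

```bash
python3 -c "
from h import *
st();snap('wrist','w2.png')"
```

```text
{'time': 5.075, 'ee_pos': [0.679, -0.0945, 0.2185], 'eef_rot': [0.1281, 0.9918, 0.0003, -0.0], 'ft_force': [-0.0564, 0.0995, -1.2141], 'width': 0.0555, 'grip_force': 14.9998}
```

View pics/w2.png

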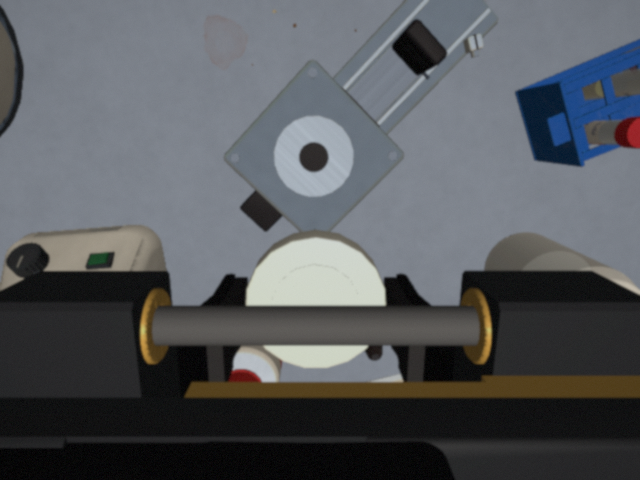

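The stage centre is at (313.5, 156.5), the lamp corners are at (313, 61), (404, 155) and (225, 157), the grip top is at (423, 45) and the clip is at (475, 42). The held disc is centred at about (316, 300).

```bash
python3 -c "
from h import *
f='w2.png'
s=w(f,313.5,156.5,.04);d=w(f,316,300,.2185-.012);print('stage',s,'disc',d)
a=w(f,313,61,.036);b=w(f,404,155,.036);c=w(f,225,157,.036);print(a,b,c)
# a-c edge and a-b edge
for e in (a-b,c-a,b-c):print(np.arctan2(e[1],e[0]),np.hypot(*e[:2]))
e1=w(f,345,87,.022);e2=w(f,404,10,.022);print(e1,e2)
print('grip',w(f,417,42,.08),'clip',w(f,475,41,.034))
print(go(s[0],s[1],.10), (R.from_quat(st()['eef_rot']).as_matrix().T@(d-np.array(st()['ee_pos']))))
"
```

```text
stage [ 0.63173959 -0.08246423  0.04      ] disc [ 0.6757628  -0.09250531  0.2065    ]
[ 0.56695532 -0.06573903  0.036     ] [ 0.64823823 -0.01626081  0.036     ] [ 0.61533497 -0.14721339  0.036     ]
-2.594788856315183 0.09515779596668984
-1.0349464719100836 0.09475580094951958
1.3246313271226344 0.13502296836487945
[ 0.58878703 -0.04652526  0.022     ] [0.54834267 0.00744209 0.022     ]
grip [ 0.57909283 -0.00298423  0.08      ] clip [0.58314451 0.04925852 0.034     ]
{'time': 5.125, 'ee_pos': [0.679, -0.0948, 0.2186], 'eef_rot': [0.1283, 0.9917, 0.0003, 0.0001], 'ft_force': [0.2042, -0.0158, -0.1758], 'width': 0.0553, 'grip_force': 14.9999}
{'time': 5.125, 'ee_pos': [0.679, -0.0948, 0.2186], 'eef_rot': [0.1283, 0.9917, 0.0003, 0.0001], 'ft_force': [0.2042, -0.0158, -0.1758], 'width': 0.0553, 'grip_force': 14.9999}
[ 0.0489 -0.0002  0.1186] [0.00372909 0.00139031 0.01210576]
```

>>> {"fn": "step_arm", "kwargs": {
  "deltas": [
    [[0,0,0,0.046,-0.001,0,40],[0,0,0,0.046,-0.001,0.04,40],[0,0,0,0.046,-0.001,0.09,40],[0,0,0,0.046,-0.001,0.13,40],[0,0,0,0.046,-0.001,0.142,40],[0,0,0,0.046,-0.001,0.148,40],[0,0,0,0.046,-0.001,0.1515,40],[0,0,0,0.046,-0.001,0.1515,40],[0,0,0,0.046,-0.001,0.1515,40]]
  ]
}}

```text
time: 6.25
ee_pos: [0.6348, -0.0851, 0.0679]
eef_rot: [0.129, 0.992, 0.0, 0.001]
ft_force: [-0.7, -0.2, -0.3]
width: 0.0555
grip_force: 15.0
```

>>> {"fn": "step_arm", "kwargs": {
  "deltas": [
    [[0,0,0,0,0,0.0015,40],[0,0,0,0,0,0.0015,40],[0,0,0,0,0,0.0015,72],[0,0,0,0,0,0.0015,80],[0,0,0,0,0,0.0015,90],[0,0,0,0,0,0.0015,90],[0,0,0,0,0,-0.03,100],[0,0,0,0,0,-0.09,100],[0,0,0,-0.04,0,-0.14,100],[0,0,0,-0.04,0,-0.14,100],[0,0,0,-0.04,0,-0.14,100]]
  ]
}}

```text
time: 7.62
ee_pos: [0.6727, -0.0954, 0.2063]
eef_rot: [0.129, 0.992, -0.0, -0.0]
ft_force: [-0.1, 0.7, 0.1]
width: 0.0871
grip_force: 0.0
```

```bash
python3 -c "
from h import *
st();snap('wrist','w3.png')"
```

```text
{'time': 7.625, 'ee_pos': [0.6727, -0.0954, 0.2063], 'eef_rot': [0.1291, 0.9916, -0.0, -0.0005], 'ft_force': [-0.14, 0.6989, 0.1407], 'width': 0.0871, 'grip_force': 0.0}
```

View pics/w3.png

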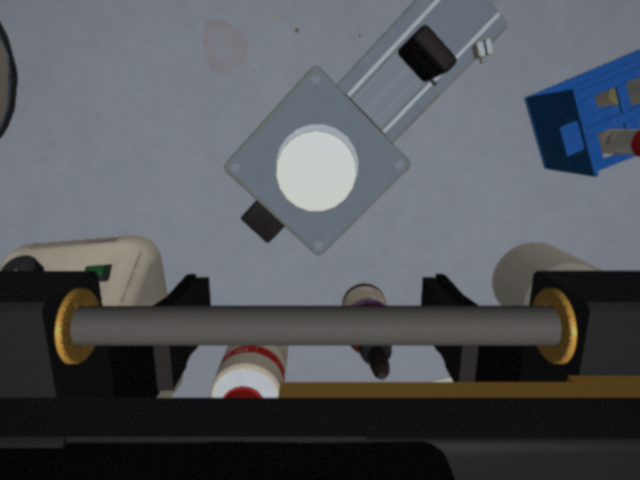

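The wide disc lies on the stage with its centre at (317, 168.5). The lamp corner screws are at (316, 77), (403, 165), (319, 245) and (236, 167).

```bash
python3 -c "
from h import *
f='w3.png'
d=w(f,317,168.5,.054);c=[w(f,*p,.036) for p in((316,77),(403,165),(319,245),(236,167))]
print('disc',d,'lamp',np.mean(c,0),np.array(c))
for e in (c[0]-c[1],c[3]-c[0],c[3]-c[2],c[2]-c[1]):print(np.arctan2(e[1],e[0]),np.hypot(*e[:2]))
print(go(.5128,.1756,.2),go(.5128,.1756,.14))
"
```

```text
disc [ 0.63232685 -0.08260339  0.054     ] lamp [ 0.63203411 -0.08130951  0.036     ] [[ 0.57283907 -0.06753985  0.036     ]
 [ 0.64745348 -0.02162684  0.036     ]
 [ 0.69023264 -0.09623742  0.036     ]
 [ 0.61761125 -0.13983393  0.036     ]]
-2.589972132133561 0.0876088749653364
-1.0163018100020378 0.08503517838839782
-2.600933392783737 0.08470254930907392
-1.0501910160660626 0.08600461779548185
[0.2233 0.221  0.006 ] [0.2232 0.221  0.066 ]
```

>>> {"fn": "step_arm", "kwargs": {
  "deltas": [
    [[0,0,0,0.223,0.221,0.0,100],[0,0,0,0.223,0.221,0.0,100],[0,0,0,0.223,0.221,0.0,100],[0,0,0,0.223,0.221,0.0,100],[0,0,0,0.223,0.221,0.01,100],[0,0,0,0.223,0.221,0.066,100],[0,0,0,0.223,0.221,0.066,100],[0,0,0,0.223,0.221,0.066,100],[0,0,0,0.223,0.221,0.066,100]]
  ]
}}

```text
time: 8.8
ee_pos: [0.5152, 0.1748, 0.1428]
eef_rot: [0.13, 0.992, 0.001, 0.001]
ft_force: [-0.1, -0.2, 0.1]
width: 0.0872
grip_force: 0.0
```

```bash
python3 -c "
from h import *
st();snap('wrist','w4.png')"
```

```text
{'time': 8.8, 'ee_pos': [0.5152, 0.1748, 0.1428], 'eef_rot': [0.1299, 0.9915, 0.0006, 0.0011], 'ft_force': [-0.0815, -0.1557, 0.0596], 'width': 0.0872, 'grip_force': 0.0}
```

View pics/w4.png

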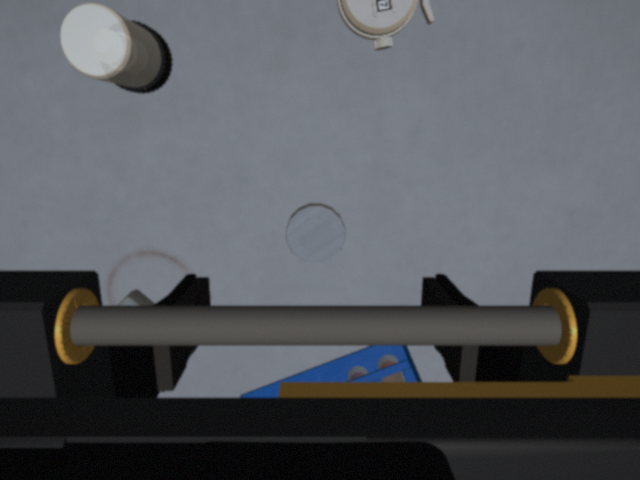

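The narrow disc is centred at (316, 234) between the fingers.

```bash
python3 -c "
from h import *
p=w('w4.png',316,234,.012);print(p,go(p[0],p[1],.025));st()"
```

```text
[0.5149602  0.17642805 0.012     ] [0.0008 0.0013 0.1177]
{'time': 8.85, 'ee_pos': [0.5151, 0.1749, 0.1427], 'eef_rot': [0.1298, 0.9915, 0.0007, 0.001], 'ft_force': [0.6183, -0.8221, 0.0233], 'width': 0.0872, 'grip_force': 0.0}
```

>>> {"fn": "step_arm", "kwargs": {
  "deltas": [
    [[0,0,0,0.002,0.001,0.05,100],[0,0,0,0.002,0.001,0.09,100],[0,0,0,0.002,0.001,0.11,100],[0,0,0,0.002,0.001,0.116,80],[0,0,0,0.002,0.001,0.116,60],[0,0,0,0.002,0.001,0.116,40],[0,0,0,0.002,0.001,0.116,25],[0,0,0,0.002,0.001,0.116,25],[0,0,0,0.002,0.001,0.116,25],[0,0,0,0.002,0.001,0.116,25],[0,0,0,0.002,0.001,0.116,25]]
  ],
  "squeeze": 15
}}

```text
time: 10.22
ee_pos: [0.5124, 0.1768, 0.0253]
eef_rot: [0.129, 0.992, 0.0, 0.0]
ft_force: [-1.0, -1.3, 5.3]
width: 0.0393
grip_force: 15.0
```

>>> {"fn": "step_arm", "kwargs": {
  "deltas": [
    [[0,0,0,0,0,-0.02,25],[0,0,0,0,0,-0.07,25],[0,0,0,0,0,-0.13,25],[0,0,0,0,0,-0.19,25],[0,0,0,-0.223,-0.22,-0.195,25],[0,0,0,-0.223,-0.22,-0.195,25],[0,0,0,-0.223,-0.22,-0.195,25],[0,0,0,-0.223,-0.22,-0.195,25],[0,0,0,-0.223,-0.22,-0.195,25],[0,0,0,-0.223,-0.22,-0.195,25],[0,0,0,-0.223,-0.22,-0.195,25],[0,0,0,-0.223,-0.22,-0.195,25]]
  ]
}}

```text
time: 11.72
ee_pos: [0.6714, -0.0911, 0.2199]
eef_rot: [0.128, 0.992, 0.001, -0.0]
ft_force: [0.1, -0.6, -0.2]
width: 0.0392
grip_force: 15.0
```

```bash
python3 -c "
from h import *
st();snap('wrist','w5.png')"
```

```text
{'time': 11.725, 'ee_pos': [0.6714, -0.0911, 0.2199], 'eef_rot': [0.128, 0.9918, 0.0005, -0.0002], 'ft_force': [0.1371, -0.6398, -0.1599], 'width': 0.0392, 'grip_force': 14.9999}
```

View pics/w5.png

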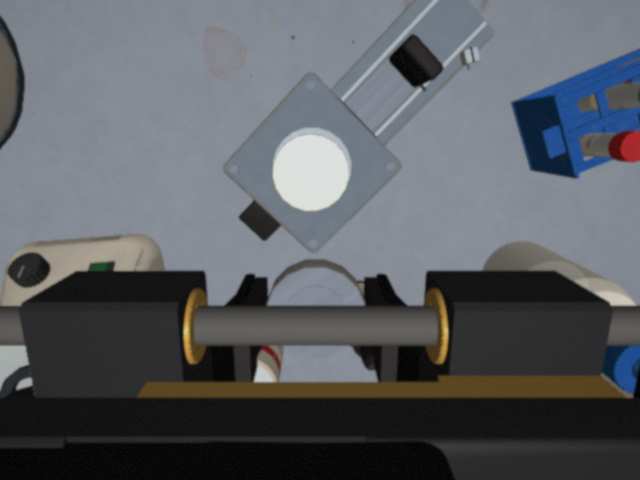

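The wide disc is at (311.5, 172). The held narrow disc is centred at about (316, 317).

```bash
python3 -c "
from h import *
f='w5.png'
s=w(f,311.5,172,.054);d=w(f,316,317,.2199-.013);S=readout.read_state();M=R.from_quat(S['eef_rot']).as_matrix()
print(s,d,(M.T@(d-S['ee_pos'])),go(s[0],s[1],.08))
f='w3.png';g=w(f,423,51,.08);c=w(f,483,48,.034);print(g,c);f='w5.png';g=w(f,413,58,.08);c=w(f,470,55,.034);print(g,c)
"
```

```text
[ 0.63371463 -0.08296562  0.054     ] [ 0.67555965 -0.09101099  0.2069    ] [-0.00396016  0.00120101  0.01321613] [ 0.0385 -0.0018  0.1401]
[ 0.5800536  -0.00450302  0.08      ] [0.58391125 0.0483404  0.034     ]
[ 0.57963518 -0.00334058  0.08      ] [0.58364758 0.04830249 0.034     ]
```

>>> {"fn": "step_arm", "kwargs": {
  "deltas": [
    [[0,0,0,0.0415,-0.0024,0,25],[0,0,0,0.0415,-0.0024,0.04,25],[0,0,0,0.0415,-0.0024,0.09,25],[0,0,0,0.0415,-0.0024,0.12,25],[0,0,0,0.0415,-0.0024,0.131,25],[0,0,0,0.0415,-0.0024,0.136,25],[0,0,0,0.0415,-0.0024,0.1385,25],[0,0,0,0.0415,-0.0024,0.1385,25],[0,0,0,0.0415,-0.0024,0.1385,25]]
  ]
}}

```text
time: 12.9
ee_pos: [0.6312, -0.0847, 0.0822]
eef_rot: [0.129, 0.992, 0.0, 0.001]
ft_force: [-0.2, -0.3, -1.5]
width: 0.0393
grip_force: 15.0
```

>>> {"fn": "step_arm", "kwargs": {
  "deltas": [
    [[0,0,0,0,0.001,0.0015,25],[0,0,0,0,0.001,0.0025,25],[0,0,0,0,0.001,0.0028,25],[0,0,0,0,0.001,0.0028,25],[0,0,0,0,0.001,0.0028,52],[0,0,0,0,0.001,0.0028,65],[0,0,0,0,0.001,0.0028,70],[0,0,0,0,0.001,0.0028,70],[0,0,0,0,0.001,-0.03,70],[0,0,0,0,0.001,-0.09,70],[0,0,0,-0.04,0,-0.13,100],[0,0,0,-0.04,0,-0.13,100],[0,0,0,-0.04,0,-0.13,100]]
  ]
}}

```text
time: 14.52
ee_pos: [0.669, -0.0949, 0.2106]
eef_rot: [0.129, 0.992, -0.0, -0.001]
ft_force: [-0.9, -0.6, -0.2]
width: 0.0823
grip_force: 0.0
```

```bash
python3 -c "
from h import *
st();snap('wrist','w6.png')
a=cv2.imread('pics/w6.png')[0:270,200:520]
cv2.imwrite('pics/c6.png',cv2.resize(a,(704,594),interpolation=cv2.INTER_CUBIC))"
```

```text
{'time': 14.525, 'ee_pos': [0.669, -0.0949, 0.2106], 'eef_rot': [0.1291, 0.9916, -0.0, -0.0007], 'ft_force': [-0.8576, -0.5878, -0.1948], 'width': 0.0823, 'grip_force': 0.0}
```

View pics/c6.png

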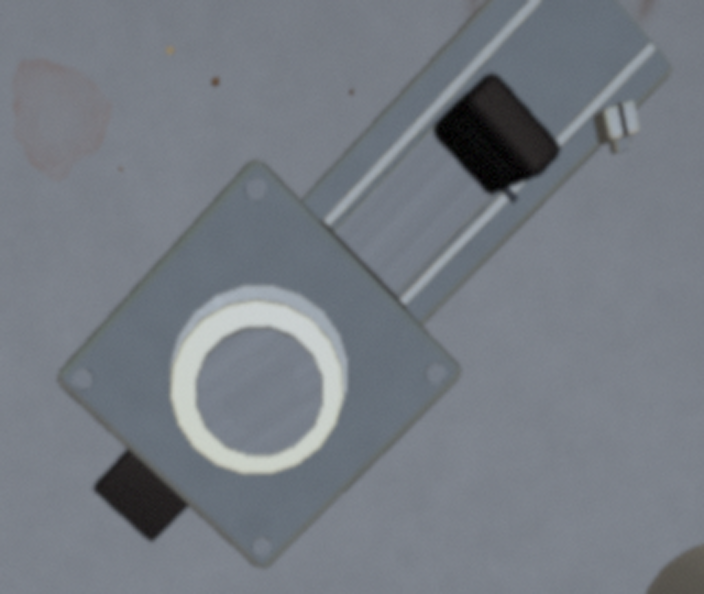

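The narrow disc (260, 391) lies centred on the wide one (258, 386). In crop pixels (×2.2, offset 200, 0) the pointer tip is at (515, 197) and the mark line at (621, 118).

```bash
python3 -c "
from h import *
f='w6.png'
P=lambda u,v,z:w(f,200+u/2.2-.3,v/2.2-.3,z)
wd=P(258,386,.054);nd=P(260,391,.066);print(wd,nd)
c=[P(*p,.036) for p in((256,188),(437,374),(262,547),(82,378))]
L=np.mean(c,0);print('lamp',L)
for e in (c[0]-c[1],c[3]-c[0],c[3]-c[2],c[2]-c[1]):print(np.arctan2(e[1],e[0]),np.hypot(*e[:2]))
r1=P(327,221,.022);r2=P(540,0,.022);r3=P(402,299,.022);r4=P(654,46,.022)
for e in(r1-r2,r3-r4):print('rail',np.arctan2(e[1],e[0]))
for yaw in(-1.01,-1.025,-1.04):
  X=np.array([np.cos(yaw),np.sin(yaw)]);Y=np.array([-X[1],X[0]])
  for n,q in dict(ptr26=P(515,197,.026),ptr30=P(515,197,.03),mark=P(621,118,.034),gripTop=P(511,127,.08)).items(): print(yaw,n,(q-L)[:2]@X,(q-L)[:2]@Y)
"
```

```text
[ 0.63338637 -0.08334251  0.054     ] [ 0.63384524 -0.08287699  0.066     ]
lamp [ 0.63200673 -0.08246235  0.036     ]
-2.6001787348411205 0.08505510586461024
-1.0289595298111123 0.08433950647807748
-2.6015141809879774 0.08491279404242502
-1.0306460964224515 0.08445296279875669
rail -1.0409389423341715
rail -1.0375390211084976
-1.01 ptr26 -0.10043038927562029 0.022502777050455586
-1.01 ptr30 -0.09943264752449252 0.021974897399087413
-1.01 mark -0.13767755271833743 0.028660835648023422
-1.01 gripTop -0.09855639463434201 0.0013560250819562303
-1.025 ptr26 -0.1007566200667577 0.02099384618782799
-1.025 ptr30 -0.09975107266163076 0.020480991486850602
-1.025 mark -0.1380919606972497 0.02659252551644615
-1.025 gripTop -0.09856564686131031 -0.0001224179501719616
-1.04 ptr26 -0.10106018104344389 0.01948019179837524
-1.04 ptr30 -0.10004705422824184 0.018982477437932768
-1.04 mark -0.13847529856757618 0.024518232178814
-1.04 gripTop -0.0985527222335555 -0.0016008334387778295
```

```bash
python3 -c "
from h import *
s=st();print(np.round(s['joint_positions'],3))
M=R.from_quat(s['eef_rot']).as_matrix();a=np.arctan2(M[1,1],M[0,1]);print('turn about tool z',-((np.pi-1.032)-a))
print(go(.5807,.0033,.15))"
```

```text
{'time': 14.575, 'ee_pos': [0.6686, -0.0947, 0.2101], 'eef_rot': [0.1291, 0.9916, 0.0, -0.0012], 'ft_force': [0.2938, -0.1629, -0.4674], 'width': 0.0837, 'grip_force': 0.0}
[-0.237  0.485  0.443  1.378 -0.208  1.326  1.523]
turn about tool z -0.7976368974692889
[0.1099 0.0722 0.0604]
```

>>> {"fn": "step_arm", "kwargs": {
  "deltas": [
    [[0,0,-0.16,0.05,0.03,0.0,46],[0,0,-0.32,0.11,0.072,0.0,46],[0,0,-0.48,0.11,0.072,0.0,46],[0,0,-0.64,0.11,0.072,0.03,46],[0,0,-0.797,0.11,0.072,0.06,46],[0,0,-0.797,0.11,0.072,0.06,46],[0,0,-0.797,0.11,0.072,0.06,46],[0,0,-0.797,0.11,0.072,0.06,46],[0,0,-0.797,0.11,0.072,0.06,46],[0,0,-0.797,0.11,0.072,0.06,46]]
  ]
}}

```text
time: 15.82
ee_pos: [0.5818, 0.0029, 0.1519]
eef_rot: [-0.266, 0.964, 0.0, 0.0]
ft_force: [0.5, 0.4, -0.2]
width: 0.0402
grip_force: 0.0
```

```bash
python3 -c "
from h import *
s=st();print(np.round(s['joint_positions'],3))
M=R.from_quat(s['eef_rot']).as_matrix();a=np.arctan2(M[1,1],M[0,1]);print('turn about tool z',-((np.pi-1.032)-a))
print(go(.5807,.0033,.067))"
```

```text
{'time': 15.825, 'ee_pos': [0.5818, 0.0029, 0.1519], 'eef_rot': [-0.2656, 0.9641, 0.0, 0.0003], 'ft_force': [0.4994, 0.3566, -0.1633], 'width': 0.0402, 'grip_force': 0.0}
[-0.331  0.308  0.296  1.711 -0.098  1.136  2.102]
turn about tool z -0.001040357436636441
[0.0008 0.0009 0.0849]
```

>>> {"fn": "step_arm", "kwargs": {
  "deltas": [
    [[0,0,0,0.001,0.001,0.03,46],[0,0,0,0.001,0.001,0.055,46],[0,0,0,0.001,0.001,0.075,46],[0,0,0,0.001,0.001,0.084,46],[0,0,0,0.001,0.001,0.084,46],[0,0,0,0.001,0.001,0.084,25],[0,0,0,0.001,0.001,0.084,10],[0,0,0,0.001,0.001,0.084,5],[0,0,0,0.001,0.001,0.084,5],[0,0,0,0.001,0.001,0.084,5],[0,0,0,0.001,0.001,0.084,5]]
  ],
  "squeeze": 30
}}

```text
time: 17.2
ee_pos: [0.5807, 0.0027, 0.0678]
eef_rot: [-0.266, 0.964, -0.0, 0.0]
ft_force: [3.0, -2.3, 2.1]
width: 0.0117
grip_force: 30.0
```

>>> {"fn": "step_arm", "kwargs": {
  "deltas": [
    [[0,0,0,0,0.004,0,5],[0,0,0,0,0.009,0,5],[0,0,0,0,0.014,0,5],[0,0,0,0,0.019,0,5],[0,0,0,0,0.024,0,5],[0,0,0,0,0.029,0,5],[0,0,0,0,0.033,0,5],[0,0,0,0,0.036,0,5],[0,0,0,0,0.038,0,5],[0,0,0,0,0.038,0,5],[0,0,0,0,0.038,0,5],[0,0,0,0,0.038,0,5]]
  ]
}}

```text
time: 18.7
ee_pos: [0.5613, 0.035, 0.0678]
eef_rot: [-0.266, 0.964, -0.001, 0.001]
ft_force: [4.1, -7.4, 0.6]
width: 0.0119
grip_force: 30.0
```

```bash
python3 -c "
from h import *
s=st();L=np.array([.632,-.0825]);X=np.array([np.cos(-1.032),np.sin(-1.032)])
print('grip along x',(np.array(s['ee_pos'])[:2]-L)@X,'force x',np.array(s['ft_force'])[:2]@X)
snap('wrist','w7.png');snap('top','t7.png');snap('scene','s7.png')
a=cv2.imread('pics/w7.png')[0:400,120:520]; b=cv2.imread('pics/t7.png')[140:240,330:450]
cv2.imwrite('pics/c7.png',np.hstack([cv2.resize(a,(400,400)),cv2.resize(b,(400,400*100//120))[:400] if 0 else cv2.copyMakeBorder(cv2.resize(b,(400,333),interpolation=cv2.INTER_CUBIC),0,67,0,0,cv2.BORDER_CONSTANT)]))
"
```

```text
{'time': 18.7, 'ee_pos': [0.5613, 0.035, 0.0678], 'eef_rot': [-0.2656, 0.9641, -0.0006, 0.0005], 'ft_force': [4.1096, -7.4229, 0.6074], 'width': 0.0119, 'grip_force': 30.0051}
grip along x -0.13716939207631612 force x 8.479903173396533
```

View pics/c7.png

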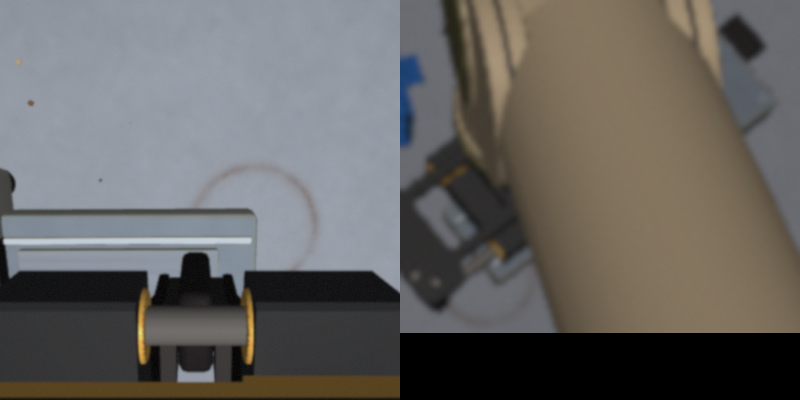

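```bash
python3 -c "
from h import *
s=st();print(r.close_job())"
```

```text
{'time': 18.85, 'ee_pos': [0.5612, 0.035, 0.0678], 'eef_rot': [-0.2655, 0.9641, -0.0006, 0.0005], 'ft_force': [5.3939, -6.5057, 0.0557], 'width': 0.0118, 'grip_force': 30.0053}
the job is handed in; nothing more can be done
None
```

I handed the job in with both discs stacked on the stage and the gripper holding the shutter about 37.7 mm out, against a mark measured at 37–38 mm; the arm hid pointer and mark at the end, so that match rests on earlier measurements and was not seen directly.

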